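# Snap the setter's handpiece into its bench clips

### The arm

A 6-joint arm with a two-finger parallel gripper is mounted at the origin on the work surface. World frame = base frame: x ahead of the robot, y to its left, z up, the work surface at z = 0. Lengths are in m, angles in rad, forces in N, time in s.
With the tool pointing down it reaches from about 0.25 to 0.85 m from the base axis. Payload 12.5 kg.
Tool frame: the origin (TCP) lies midway between the tips of the shut fingers; the grasp point (between the pads) lies 19 mm behind it; z points along the fingers, y is the direction in which the jaws open and shut (so a half turn about z gives the same grasp; the last joint's range is limited). The gripper opens to 93 mm and grips with 3 to 60 N. Pads are 15 mm wide; open, the fingers measure 128 mm over their backs; the gripper's body (75 mm by 188 mm) begins 65 mm behind the grasp point.
Start: joints at [-1.2, 0.351, 1.652, -0, 1.139, -0.085], TCP at [0.242, -0.494, 0.219] pointing down, gripper open.
Joint ranges: [-2.75, 2.75], [-0.79, 2.1], [0.01, 2.65], [-1.57, 4.71], [0.07, 3.14], [-2.87, 2.87]. Speed limits (rad/s): [2.22, 2.22, 2.79, 3.14, 3.14, 3.14].

### API

Orientations are given as a unit quaternion [w, x, y, z].
In Python, from station import manip, eyes gives the robot as it stands. The module is installed in compiled form; this text tells all that it offers.
- The arm moves only by the tool step_arm, never from a script. Its argument "plan" is a list of rows, each a list of 5 numbers: the shift along the tool's x, y, z in cm, then the turn about the tool's z in degrees, then the closure, from 0 (fully open) to 1 (shut). A call has exactly 5 rows; each row shifts and turns the commanded pose from where the row before left it, along the tool's axes as they then stand; what a row does not reach is not made up. A row lasts 1/10 s, in which the tool goes at most 50 mm and 8.59 degrees, less where a joint would pass 70% of its speed; a pose out of reach is approached as far as the arm can. A call with a gripper value outside its range is refused whole. The fingers move at their own pace and stop on an object; the grip force is fixed at half the most. Time passes only in rows, so rows that do not move let the fingers close, or fill a call up. It gives the time, the measured TCP pose, the force and the opening at its end, in the units of the state.
- manip.state(): the state, without advancing time (a new reading comes with each control period).
- eyes.camera(name): name is "side" or "top"; returns a dict with "pixels" (420x560x3 uint8, blue, green, red), "fx", "fy", "cx", "cy" (pixels), "dist_coeffs" ([k1, k2, p1, p2, k3] as OpenCV has them; the pictures are not rectified), "position" and "orientation" of the camera in the world. Camera axes: x right, y down, z forward; pixel columns grow to the right and rows downward; lengths in m; the calibration is good to about 2 mm. A picture is of the moment at which its call begins. There is no depth.
- manip.finish_job(): hands the job in, once; it reports no verdict.
The state is a dict: "clock": time; "joint_positions": joint angles; "qvel": joint speeds; "effort": joint torques, N m; "tool_pos": TCP position; "tcp_rot": TCP orientation; "wrist_force": force on the tool from outside, world axes, zero at the start; "ft_torque": the same for the moment, N m; "width": finger opening in m.
Only numpy, scipy, OpenCV 4.12 (cv2) and the standard library are available. Lean on these libraries where they do the work, as an engineer would, in place of code of your own. Each camera call takes 0.05 s, during which the arm holds its last target. There are 200 camera calls.

### The job

Put the rotary handpiece away in its bench holder: lay it across the open mouths of the two spring clips, with both clips between its black hexagonal collars and the brass nose at the blue clip's end, and let go of it there. Then press it down until it has snapped fully home and lies level in both clips, and leave it. Leave the other things on the bench where they are.

Things in the scene. Friction and masses are not known exactly. Their poses are not given: they have to be found in the camera images.
- handpiece: Loose rotary handpiece: a rigid rod 172 mm long, 0.11 to 0.23 kg. Origin on its axis, midway between two black hexagonal collars; x runs along the axis to the brass nose (its roll does not matter). Aluminium body 24 mm in diameter from x = -58 to +58 mm, collars from 58 to 68 mm either side, 30 mm across flats. Lying on the bench on its collars, its axis is 15 mm up.
- nose (a point): Tip of the brass nose, on the axis, 90 mm from the handpiece's origin (the black tail cap ends 82 mm from it on the other side).
- holder: Holder fixed to the bench: dark steel base plate 150 x 70 x 12 mm with two spring clips, blue and yellow, that open upwards. Origin under the plate's centre, on the bench; x runs along the line of the clips towards the blue one, z up. Between the clips (x = -35 to +35 mm) nothing rises above 12 mm.
- seat (a point): Where the handpiece's origin lies when home: on the seat axis midway between the clips, 50 mm above the bench, axes as the holder's. Laid across the mouths, the rod rests by itself with its axis about 19 mm higher. About 9 to 16 N straight down on its middle snap both clips (if only one snaps, press the high end); it then stops hard on the saddles. The collars leave about 7 mm of play along x on each side.
- seat_blue (a point): On the seat axis at the middle of the blue clip, x = +45 mm, where the nose end goes. A clip is 12 mm wide along x; its two stiff spring jaws are parted by the rod itself when it is pushed down. Lips 17 mm apart stand 10 mm above the seat axis; flares over them lead the rod in, about 36 mm apart at the top, 20 mm above the seat axis. Outside width about 40 mm.
- seat_yellow (a point): On the seat axis at the middle of the yellow clip, x = -45 mm; the clip is like the blue one.
- tin: Bystander: open black tin, 56 mm in diameter, 22 mm high; origin under its centre, on the bench.
- graver: Bystander: hand graver, about 105 mm long with a dark wooden mushroom handle, up to 38 mm high, lying on the bench; origin under its middle.
- bur_stand: Bystander: red round bur stand, 72 mm in diameter, 48 mm high; origin under its centre.
- ball_vise: Bystander: heavy steel ball vise with a shellac dop, 100 mm in diameter, 120 mm high; origin under its centre.
Not all that is in view belongs to the job. What is shaped like the holder but purple or red is not meant.

How it is judged:
On the way, in this order (a step that is already met when the one before it is completed fails the run):
1. the handpiece lies at rest across both clip mouths, not yet snapped in, nose at the blue end, clips between the collars, and is let go (x of handpiece in the frame of seat between -0.01 and 0.01 m and x of nose in the frame of seat above 0.05 m and z of handpiece in the frame of seat between 0.012 and 0.025 m and angle between the x axis of handpiece and the x axis of holder, either way round below 0.12 rad and contact force between the fingers and handpiece below 0.1 N and linear speed of handpiece below 0.02 m/s), for 0.2 s.
2. it has been pressed home in both clips (x of handpiece in the frame of seat between -0.01 and 0.01 m and x of nose in the frame of seat above 0.05 m and z of handpiece in the frame of seat between -0.004 and 0.003 m and y of handpiece in the frame of seat between -0.004 and 0.004 m and angle between the x axis of handpiece and the x axis of holder, either way round below 0.05 rad), for 0.1 s.
At the end, for the whole second after the job is handed in: The handpiece is at rest in both clips: its origin within 10 mm of the seat point along the clips' line, within 4 mm sideways and between 4 mm below and 3 mm above it, its axis within 0.05 rad of the holder's x, the brass nose at the blue clip's end (all of step 2 and linear speed of handpiece below 0.02 m/s and angular speed of handpiece below 0.2 rad/s); the robot touches nothing.
It fails at once if the tin is moved by more than 25 mm (distance of tin from where it was at the start of the episode above 0.025 m).
It fails at once if the graver is moved by more than 25 mm (distance of graver from where it was at the start of the episode above 0.025 m).
It fails at once if the bur stand is moved by more than 25 mm (distance of bur_stand from where it was at the start of the episode above 0.025 m).
It fails at once if the ball vise is moved by more than 25 mm (distance of ball_vise from where it was at the start of the episode above 0.025 m).
It also fails if it takes over 58 s, if anything falls off the work surface, if the arm or the gripper's body presses on something with over 40 N, if the wrist force passes 120 N, or if a joint passes its speed limit or range.

## Working session

There is one attempt and no reset: what is moved stays moved. The work goes in short steps, Python scripts to look and compute and a tool call to move; the robot and the scene stay as the last step left them, time stands still between calls to the robot, and variables do not carry over. Pictures are saved under pics/ and viewed, about 8 in all and at most 12, crops included, and the job is handed in when it is done.

Besides the shell and the picture viewer there is one more tool, called after "Call:" as a command line: name --pt "numbers of a row" for each row, then --argument value for the rest. step_arm: Moves the arm, as the interface text tells. Its arguments: {"type":"object","properties":{"plan":{"type":"array","items":{"type":"array","items":{"type":"number"}}}},"required":["plan"]}

```bash
mkdir -p pics; cat > h.py <<'E'
import numpy as np, cv2
from scipy.spatial.transform import Rotation as R
from station import manip, eyes
def cam(n):
    c=eyes.camera(n); c['K']=np.array([[c['fx'],0,c['cx']],[0,c['fy'],c['cy']],[0,0,1.]])
    q=c['orientation']; c['R']=R.from_quat([q[1],q[2],q[3],q[0]]).as_matrix(); c['p']=np.array(c['position']); c['D']=np.array(c['dist_coeffs'],float)
    c['img']=np.ascontiguousarray(c['pixels']); return c
def ray(c,uv):
    u=cv2.undistortPoints(np.array(uv,float).reshape(-1,1,2),c['K'],c['D']).reshape(-1,2)
    return np.c_[u,np.ones(len(u))]@c['R'].T
def onz(c,uv,z):
    d=ray(c,uv); return c['p']+d*((z-c['p'][2])/d[:,2])[:,None]
def proj(c,P):
    rv=cv2.Rodrigues(c['R'].T)[0]; return cv2.projectPoints(np.array(P,float).reshape(-1,1,3),rv,-c['R'].T@c['p'],c['K'],c['D'])[0].reshape(-1,2)
E
python3 - <<'E'
from h import *
for n in('top','side'):
    c=cam(n); cv2.imwrite(f'pics/{n}0.png',c['img']); print(n,c['p'],c['R'].round(3).tolist(),c['fx'],c['D'])
print(manip.state())
E
```

```text
top [ 0.42161558 -0.03025441  1.0552978 ] [[0.015, -0.988, 0.154], [-1.0, -0.019, -0.02], [0.023, -0.154, -0.988]] 402.68531996676836 [-0.09499155  0.          0.          0.          0.        ]
side [0.35636891 0.75463527 0.53448949] [[-0.96, -0.135, 0.247], [-0.282, 0.47, -0.836], [-0.003, -0.872, -0.489]] 405.4583950318343 [-0.01002397  0.          0.          0.          0.        ]
{'clock': 0.1, 'joint_positions': array([-1.19959025e+00,  3.51184412e-01,  1.65235189e+00, -2.52468965e-05,
        1.13915702e+00, -8.45888244e-02]), 'qvel': array([-5.39743269e-04, -1.39736642e-03, -2.61204157e-03,  2.04162904e-04,
        3.51493498e-06,  9.75934452e-04]), 'effort': array([ 3.05462063e-04, -4.98024523e+01, -2.85703236e+01,  7.00172293e-02,
        2.39205320e-02, -4.73110993e-05]), 'tool_pos': array([ 0.24200178, -0.49353729,  0.21815727]), 'tcp_rot': array([-5.43056195e-04,  9.74142234e-01,  2.25934955e-01, -8.99432761e-05]), 'wrist_force': array([ 0.4734295 , -0.31977714, -0.22506284]), 'ft_torque': array([-0.0435251 , -0.0007392 , -0.00455903]), 'width': 0.09312148100583104}
```

View pics/top0.png

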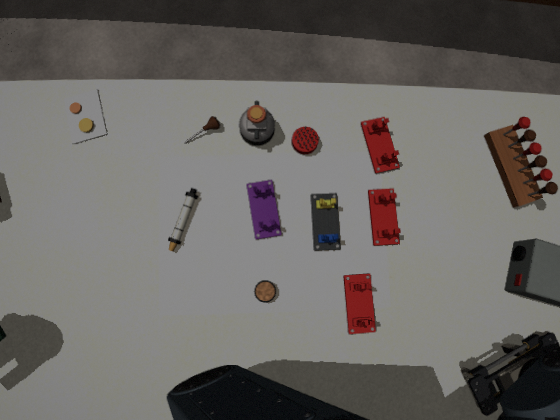

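View pics/side0.png

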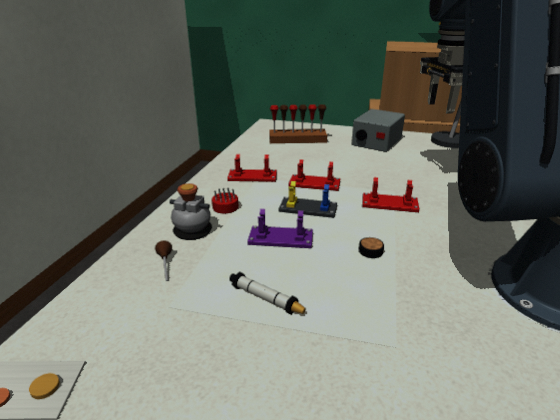

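Candidates for the handpiece: the white rod with a brass nose at top (184,220), or the graver at (203,130), which has a dark wooden handle. I choose the rod.
Candidates for the holder: the dark plate with yellow and blue clips at (326,222), purple (264,209), and red (380,145), (384,217), (360,303). I choose the dark plate. Next is a close crop to check both.

```bash
python3 - <<'E'
from h import *
c=cam('top'); im=c['img']; cv2.imwrite('pics/raw.png',im)
a=cv2.resize(im[180:260,150:220],None,fx=5,fy=5,interpolation=cv2.INTER_CUBIC)
b=cv2.resize(im[180:260,295:365],None,fx=5,fy=5,interpolation=cv2.INTER_CUBIC)
cv2.imwrite('pics/crop1.png',np.hstack([a,b]))
hsv=cv2.cvtColor(im,cv2.COLOR_BGR2HSV)
def blobs(m,x0,y0,x1,y1,name):
    w=np.zeros_like(m); w[y0:y1,x0:x1]=m[y0:y1,x0:x1]
    n,l,s,ce=cv2.connectedComponentsWithStats(w)
    for i in range(1,n):
        if s[i,4]>5: print(name,s[i].tolist(),ce[i].round(2))
V=hsv[...,2];S=hsv[...,1];H=hsv[...,0]
blobs(((V<70)).astype(np.uint8)*255,150,180,220,260,'dark')
blobs(((S>110)&(H>8)&(H<30)&(V>80)).astype(np.uint8),150,180,220,260,'brass')
blobs(((S>120)&(H>20)&(H<35)&(V>80)).astype(np.uint8),300,180,350,260,'yel')
blobs(((S>120)&(H>100)&(H<130)&(V>60)).astype(np.uint8),300,180,350,260,'blue')
m=np.zeros_like(V); m[185:258,305:347]=(V[185:258,305:347]<110)|(S[185:258,305:347]>100)
k=max(cv2.findContours(m,0,1)[0],key=cv2.contourArea); print(cv2.minAreaRect(k)); bx=cv2.boxPoints(cv2.minAreaRect(k)); print(onz(c,bx,.012).round(4))
E
```

```text
dark [168, 188, 31, 63, 223] [185.36 215.83]
brass [169, 242, 6, 9, 39] [171.44 245.67]
yel [316, 198, 20, 10, 130] [325.29 202.33]
blue [318, 234, 20, 9, 117] [326.72 236.92]
((327.2030334472656, 221.34262084960938), (58.13758850097656, 32.2749137878418), 85.91438293457031)
[[ 0.6275 -0.1465  0.012 ]
 [ 0.6355 -0.2325  0.012 ]
 [ 0.4818 -0.2418  0.012 ]
 [ 0.4747 -0.1576  0.012 ]]
```

View pics/crop1.png

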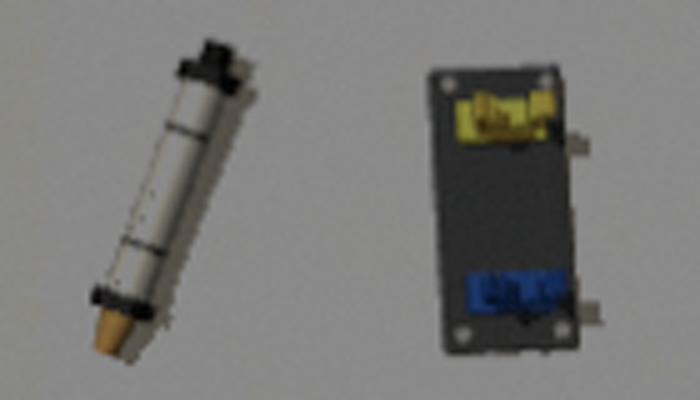

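The crop shows the rod with its brass nose tip near crop (107,355) and tail near (218,42). The dark plate has the yellow clip up (+x) and the blue clip down, with corners near (430,70), (558,67), (577,350) and (445,353).

```bash
cat > m1.py <<'E'
from h import *
c=cam('top'); s=cam('side')
f=lambda p,x0:[[x0+(x+.5)/5-.5,180+(y+.5)/5-.5] for x,y in p]
h=onz(c,f([(107,355),(218,42),(123,303),(207,74)],150),.015); print('nose,tail,ncol,tcol',h.round(4))
print(np.linalg.norm(h[0]-h[1]),np.linalg.norm(h[2]-h[3]))
for a,b,k in((h[0],h[1],90/172),(h[2],h[3],.5)):
    o=a+(b-a)*k; d=a-b; print('origin',o.round(4),np.degrees(np.arctan2(d[1],d[0])))
print('side tips',onz(s,[(304,312),(233,276)],.015).round(4))
q=onz(c,f([(430-350,70),(558-350,67),(577-350,350),(445-350,353)],295),.012); print(q.round(4),q.mean(0))
for i in range(4): print(np.linalg.norm(q[i]-q[i-1]))
for e in(q[3]-q[0],q[2]-q[1]): print('hold yaw',np.degrees(np.arctan2(e[1],e[0])))
# side: plate crop and clip blobs
im=s['img']; hsv=cv2.cvtColor(im,cv2.COLOR_BGR2HSV); H,S,V=cv2.split(hsv)
for n,lo,hi in(('y',20,35),('b',100,130)):
    m=np.zeros_like(V); m[175:220,270:345]=((S>120)&(H>lo)&(H<hi)&(V>50))[175:220,270:345]
    print(n,cv2.boundingRect(m),cv2.moments(m,True)['m10']/m.sum())
cv2.imwrite('pics/crop2.png',cv2.resize(np.vstack([im[170:230,265:355],im[260:320,220:310]]),None,fx=5,fy=5,interpolation=cv2.INTER_CUBIC))
E
python3 m1.py
```

```text
nose,tail,ncol,tcol [[0.4703 0.2096 0.015 ]
 [0.6357 0.1595 0.015 ]
 [0.4973 0.2026 0.015 ]
 [0.6185 0.1645 0.015 ]]
0.17289585491032514 0.12707478675148992
origin [0.5569 0.1834 0.015 ] 163.15301793303863
origin [0.5579 0.1835 0.015 ] 162.54146787087618
side tips [[0.4704 0.2166 0.015 ]
 [0.6327 0.1563 0.015 ]]
[[ 0.6273 -0.1506  0.012 ]
 [ 0.6303 -0.2189  0.012 ]
 [ 0.4806 -0.2277  0.012 ]
 [ 0.4781 -0.1586  0.012 ]] [ 0.55404887 -0.18896405  0.012     ]
0.1494299424628266
0.06834640919585087
0.1499869472018333
0.06905931046253336
hold yaw -176.9259676912915
hold yaw -176.6564338864999
y (286, 181, 11, 27) 291.48618784530385
b (320, 184, 10, 27) 324.6111111111111
```

View pics/crop2.png

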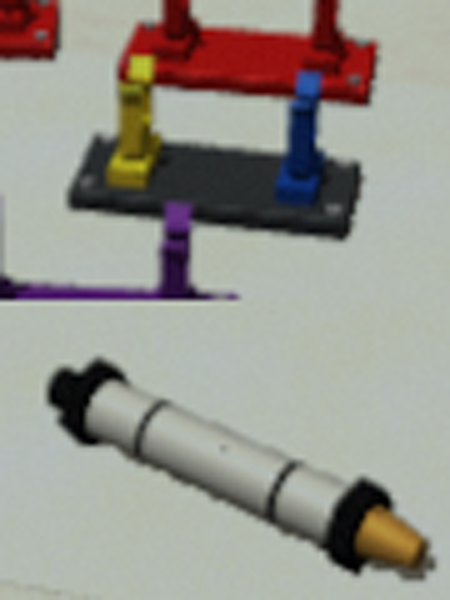

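The side crop agrees: yellow clip at far left, blue at right, and a clean rod with nose at right. The rod origin is about (0.557, 0.184) with yaw 163°. The holder is at (0.554, -0.189) with yaw 183°. I'm moving over the rod.

Call:
step_arm --pt "3.8 -3.1 0 0 0" --pt "3.8 -3.1 0 0 0" --pt "3.8 -3.1 0 0 0" --pt "3.8 -3.1 0 0 0" --pt "3.8 -3.1 0 0 0"

```text
clock: 0.75
tool_pos: [0.3449, -0.2692, 0.2187]
tcp_rot: [0.0, 0.974, 0.226, 0.0]
wrist_force: [0.6, -0.4, -0.7]
width: 0.0929
```

Call:
step_arm --pt "3.8 -3.1 0 0 0" --pt "3.8 -3.1 0 0 0" --pt "3.8 -3.1 0 0 0" --pt "3.8 -3.1 0 0 0" --pt "3.8 -3.1 0 0 0"

```text
clock: 1.25
tool_pos: [0.4473, -0.0462, 0.2188]
tcp_rot: [0.0, 0.974, 0.226, 0.0]
wrist_force: [0.2, -1.7, -0.5]
width: 0.0931
```

Call:
step_arm --pt "3.8 -3.1 0 0 0" --pt "3.8 -3.1 0 0 0" --pt "3.8 -3.1 0 0 0" --pt "3.8 -3.1 0 0 0" --pt "3.8 -3.1 0 0 0"

```text
clock: 1.75
tool_pos: [0.5497, 0.1767, 0.2186]
tcp_rot: [0.0, 0.974, 0.226, -0.0]
wrist_force: [-0.0, -1.2, 1.4]
width: 0.0932
```

Call:
step_arm --pt "0 0 0 8.5 0" --pt "0 0 0 8.5 0" --pt "0 0 0 8.5 0" --pt "0 0 0 8.5 0" --pt "0 0 0 8.5 0"

```text
clock: 2.25
tool_pos: [0.5492, 0.1746, 0.2185]
tcp_rot: [0.0, 0.989, -0.145, -0.0]
wrist_force: [-0.4, 0.1, 1.0]
width: 0.0934
```

```bash
cat > go.py <<'E'
# usage: go.py x y z yaw  -> remaining shift (cm, tool axes) and turn (deg)
import sys; from h import *
t=list(map(float,sys.argv[1:5])); s=manip.state(); q=s['tcp_rot']; M=R.from_quat([q[1],q[2],q[3],q[0]]).as_matrix()
yaw=np.degrees(np.arctan2(M[1,0],M[0,0]))
print('t',round(s['clock'],2),'pos',s['tool_pos'].round(4),'yaw',yaw.round(2),'tilt',M[2].round(4),'w',round(s['width'],4),'F',s['wrist_force'].round(1),'j6',s['joint_positions'][5].round(2))
print('shift cm',(M.T@(np.array(t[:3])-s['tool_pos'])*100).round(2),'turn',round(-((t[3]-yaw+180)%360-180),2))
E
python3 go.py .557 .184 .004 -17.1
```

```text
t 2.25 pos [0.5492 0.1746 0.2185] yaw -16.73 tilt [-3.e-04  1.e-04 -1.e+00] w 0.0934 F [-0.4  0.1  1. ] j6 2.09
shift cm [ 0.49 -1.12 21.45] turn 0.37
```

Call:
step_arm --pt "0.5 -1.1 4 0.4 0" --pt "0 0 4.5 0 0" --pt "0 0 4.5 0 0" --pt "0 0 4 0 0" --pt "0 0 1.5 0 0"

```text
clock: 2.75
tool_pos: [0.5551, 0.1832, 0.03]
tcp_rot: [0.001, 0.989, -0.146, -0.003]
wrist_force: [-0.7, -0.1, -0.1]
width: 0.0931
```

Call:
step_arm --pt "0 0 1.5 0 0.1" --pt "0 0 1.1 0 0.2" --pt "0 0 0.3 0 0.4" --pt "0 0 0 0 0.6" --pt "0 0 0 0 0.8"

```text
clock: 3.25
tool_pos: [0.5578, 0.1839, 0.0057]
tcp_rot: [-0.0, 0.989, -0.146, 0.001]
wrist_force: [0.7, -0.8, 0.0]
width: 0.0577
```

Call:
step_arm --pt "0 0 0 0 1" --pt "0 0 0 0 1" --pt "0 0 0 0 1" --pt "0 0 0 0 1" --pt "0 0 0 0 1"

```text
clock: 3.75
tool_pos: [0.5572, 0.1838, 0.0048]
tcp_rot: [-0.0, 0.989, -0.146, 0.0]
wrist_force: [-0.2, -0.3, 1.3]
width: 0.023
```

```bash
python3 go.py .557 .184 .004 -17.1
```

```text
t 3.75 pos [0.5572 0.1838 0.0048] yaw -16.79 tilt [ 2.e-04 -2.e-04 -1.e+00] w 0.023 F [-0.2 -0.3  1.3] j6 2.1
shift cm [-0.03 -0.01  0.08] turn 0.31
```

Call:
step_arm --pt "0 0 -1.5 0 1" --pt "0 0 -3.5 0 1" --pt "0 0 -4 -6.5 1" --pt "0 0 -4 -7 1" --pt "0 0 -2 -6.5 1"

```text
clock: 4.25
tool_pos: [0.5581, 0.184, 0.1592]
tcp_rot: [-0.0, 1.0, 0.031, 0.002]
wrist_force: [0.7, 0.7, -2.0]
width: 0.0229
```

Call:
step_arm --pt "-0.2 3 0 0 1" --pt "-0.3 4 0 0 1" --pt "-0.3 4 0 0 1" --pt "-0.3 4 0 0 1" --pt "-0.3 4 0 0 1"

```text
clock: 4.75
tool_pos: [0.5535, -0.0083, 0.1557]
tcp_rot: [0.0, 1.0, 0.028, 0.0]
wrist_force: [0.3, 0.1, -0.1]
width: 0.023
```

Call:
step_arm --pt "-0.3 4 0 0 1" --pt "-0.3 4 0 0 1" --pt "-0.2 4 0 0 1" --pt "-0.2 4 0 0 1" --pt "0 2.2 0 0 1"

```text
clock: 5.25
tool_pos: [0.5536, -0.1918, 0.1556]
tcp_rot: [0.0, 1.0, 0.027, 0.0]
wrist_force: [-0.1, 1.1, -2.1]
width: 0.0234
```

```bash
python3 go.py .554 -.189 .12 3.2; python3 - <<'E'
from h import *
a=cam('top')['img'];s=cam('side'); b=s['img']
cv2.imwrite('pics/a.png',np.vstack([cv2.resize(a[170:270,270:390],None,fx=4,fy=3,interpolation=2)[:300],cv2.resize(b[130:230,260:380],None,fx=4,fy=3,interpolation=2)]))
cv2.imwrite('pics/top_b.png',a);cv2.imwrite('pics/side_b.png',b)
E
```

```text
t 5.25 pos [ 0.5536 -0.1918  0.1556] yaw 3.12 tilt [ 5.e-04  7.e-04 -1.e+00] w 0.0234 F [-0.1  1.1 -2.1] j6 1.1
shift cm [ 0.05 -0.28  3.56] turn -0.08
```

View pics/a.png

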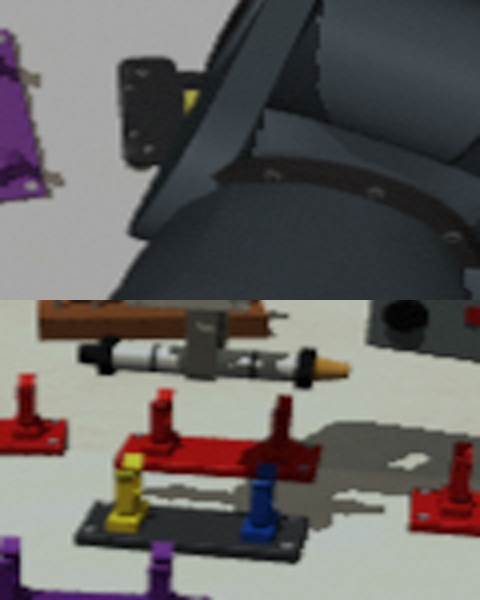

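The side view shows the rod held level over the dark holder, nose tip near side pixel (347,153), tail end (279.5,147). The arm hides the holder in the top view. I'll check the position along the axis and the holder pose against the side view.

```bash
python3 - <<'E'
from h import *
s=cam('side')
def ony(uv,y):
    d=ray(s,uv); return s['p']+d*((y-s['p'][1])/d[:,1])[:,None]
e=ony([(347.3,153.3),(279.5,147.3)],-.190); print('tips',e.round(4),'origin',(e[0]+(e[1]-e[0])*90/172).round(4))
print('plate side', onz(s,[(334.4,214.6),(336.6,203),(284.6,197.4),(279.2,208.8)],.012).round(4))
w=np.radians(183.2); T=lambda x,y,z:[.554+x*np.cos(w)-y*np.sin(w),-.189+x*np.sin(w)+y*np.cos(w),z]
print('pred plate',proj(s,[T(.075,-.035,.012),T(.075,.035,.012),T(-.075,.035,.012),T(-.075,-.035,.012)]).round(1).tolist())
print('pred clips top',proj(s,[T(.045,0,.07),T(-.045,0,.07)]).round(1).tolist())
E
```

```text
tips [[ 0.4621 -0.19    0.168 ]
 [ 0.6357 -0.19    0.1657]] origin [ 0.5529 -0.19    0.1668]
plate side [[ 0.4779 -0.1534  0.012 ]
 [ 0.4828 -0.2175  0.012 ]
 [ 0.6274 -0.2102  0.012 ]
 [ 0.6234 -0.1435  0.012 ]]
pred plate [[335.0, 213.7], [337.9, 201.3], [284.3, 195.7], [278.6, 207.5]]
pred clips top [[326.4, 186.6], [292.6, 183.3]]
```

Call:
step_arm --pt "0.1 -0.4 2 0 1" --pt "0 0 3 0 1" --pt "0 0 2.5 0 1" --pt "0 0 0.5 0 1" --pt "0 0 0 0 1"

```text
clock: 5.9
tool_pos: [0.5547, -0.1841, 0.0748]
tcp_rot: [-0.0, 1.0, 0.029, -0.0]
wrist_force: [0.0, -0.4, -0.9]
width: 0.0233
```

Call:
step_arm --pt "0 0 0.3 0 1" --pt "0 0 0.3 0 1" --pt "0 0 0.3 0 1" --pt "0 0 0.1 0 1" --pt "0 0 0 0 1"

```text
clock: 6.4
tool_pos: [0.5548, -0.185, 0.0646]
tcp_rot: [-0.0, 1.0, 0.028, -0.0]
wrist_force: [-0.5, -0.4, -2.1]
width: 0.0228
```

```bash
python3 go.py .554 -.188 .058 3.2; python3 - <<'E'
from h import *
b=cam('side')['img']
cv2.imwrite('pics/b.png',cv2.resize(b[140:230,260:380],None,fx=6,fy=6,interpolation=2))
E
```

```text
t 6.4 pos [ 0.5548 -0.185   0.0646] yaw 3.21 tilt [-1.e-04 -1.e-04 -1.e+00] w 0.0228 F [-0.5 -0.4 -2.1] j6 1.11
shift cm [-0.09  0.3   0.66] turn 0.01
```

View pics/b.png

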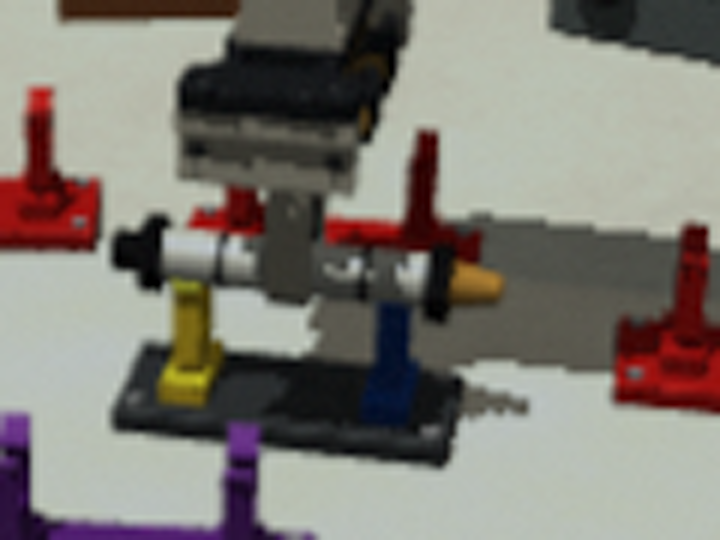

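The side view shows both clips between the collars, with yellow at crop x=192 and blue at 393 against collars at 152 and 437. The nose is at the blue end. I'll centre in y and lower it the last few mm.

Call:
step_arm --pt "0 0.3 0 0 1" --pt "0 0 0.2 0 1" --pt "0 0 0.2 0 1" --pt "0 0 0.1 0 1" --pt "0 0 0 0 1"

```text
clock: 6.95
tool_pos: [0.555, -0.188, 0.0596]
tcp_rot: [0.0, 1.0, 0.028, -0.0]
wrist_force: [0.2, -0.4, -0.5]
width: 0.0234
```

```bash
python3 go.py .554 -.188 .058 3.2
```

```text
t 6.95 pos [ 0.555  -0.188   0.0596] yaw 3.22 tilt [-0.e+00  1.e-04 -1.e+00] w 0.0234 F [ 0.2 -0.4 -0.5] j6 1.11
shift cm [-0.1  -0.    0.16] turn 0.02
```

Call:
step_arm --pt "0 0 0.1 0 1" --pt "0 0 0.1 0 1" --pt "0 0 0 0 1" --pt "0 0 0 0 1" --pt "0 0 0 0 1"

```text
clock: 7.45
tool_pos: [0.5555, -0.1883, 0.0583]
tcp_rot: [0.0, 1.0, 0.028, 0.001]
wrist_force: [0.1, -1.6, 6.0]
width: 0.0234
```

Call:
step_arm --pt "0 0 0 0 0.72" --pt "0 0 0 0 0.68" --pt "0 0 0 0 0.6" --pt "0 0 0 0 0.5" --pt "0 0 0 0 0.45"

```text
clock: 7.95
tool_pos: [0.5549, -0.1879, 0.0575]
tcp_rot: [-0.0, 1.0, 0.028, -0.0]
wrist_force: [0.3, -0.8, -0.3]
width: 0.0486
```

Call:
step_arm --pt "0 0 0 0 0.45" --pt "0 0 0 0 0.45" --pt "0 0 -2 0 0.45" --pt "0 0 -3 0 0.45" --pt "0 0 -3 0 0.45"

```text
clock: 8.45
tool_pos: [0.5547, -0.1878, 0.1384]
tcp_rot: [-0.0, 1.0, 0.028, -0.0]
wrist_force: [-0.1, -0.5, 0.4]
width: 0.0512
```

```bash
python3 go.py .554 -.188 .10 3.2; python3 - <<'E'
from h import *
b=cam('side')['img']
cv2.imwrite('pics/c.png',cv2.resize(b[140:230,260:380],None,fx=6,fy=6,interpolation=2))
E
```

```text
t 8.45 pos [ 0.5547 -0.1878  0.1384] yaw 3.21 tilt [-8.e-04 -4.e-04 -1.e+00] w 0.0512 F [-0.1 -0.5  0.4] j6 1.11
shift cm [-0.07  0.01  3.84] turn 0.01
```

View pics/c.png

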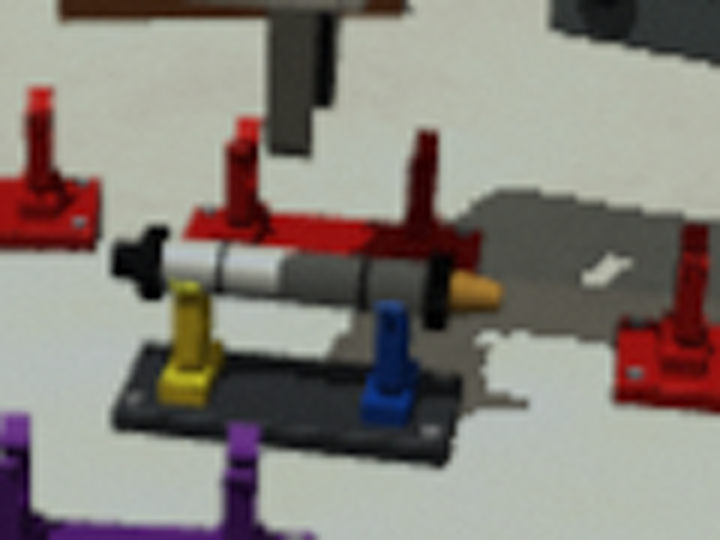

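The rod lies level across both mouths and the fingers are clear, so stage 1 looks good. Next: shut the fingers and press the middle.

Call:
step_arm --pt "0 0 0 0 1" --pt "0 0 0 0 1" --pt "0 0 0 0 1" --pt "0 0 0 0 1" --pt "0 0 0 0 1"

```text
clock: 9.0
tool_pos: [0.5547, -0.1879, 0.137]
tcp_rot: [-0.0, 1.0, 0.028, -0.001]
wrist_force: [0.3, 0.1, 0.9]
width: 0.0161
```

Call:
step_arm --pt "0 0 2 0 1" --pt "0 0 2 0 1" --pt "0 0 1 0 1" --pt "0 0 0.3 0 1" --pt "0 0 0 0 1"

```text
clock: 9.5
tool_pos: [0.555, -0.188, 0.0846]
tcp_rot: [-0.0, 1.0, 0.028, -0.0]
wrist_force: [0.8, -0.0, -0.2]
width: 0.0004
```

Call:
step_arm --pt "0 0 0.2 0 1" --pt "0 0 0.2 0 1" --pt "0 0 0.2 0 1" --pt "0 0 0.1 0 1" --pt "0 0 0 0 1"

```text
clock: 10.0
tool_pos: [0.556, -0.1884, 0.0791]
tcp_rot: [0.001, 1.0, 0.028, 0.001]
wrist_force: [-0.7, 0.8, 8.2]
width: 0.0004
```

Call:
step_arm --pt "0 0 0.2 0 1" --pt "0 0 0.2 0 1" --pt "0 0 0.2 0 1" --pt "0 0 0.2 0 1" --pt "0 0 0 0 1"

```text
clock: 10.5
tool_pos: [0.555, -0.1879, 0.0697]
tcp_rot: [0.0, 1.0, 0.028, 0.0]
wrist_force: [-1.3, -0.1, -0.6]
width: 0.0001
```

Call:
step_arm --pt "0 0 0.2 0 1" --pt "0 0 0.2 0 1" --pt "0 0 0.1 0 1" --pt "0 0 0 0 1" --pt "0 0 0 0 1"

```text
clock: 11.0
tool_pos: [0.555, -0.1879, 0.0645]
tcp_rot: [-0.0, 1.0, 0.028, -0.0]
wrist_force: [-0.5, -0.2, 0.6]
width: 0.0006
```

Force rose to 8 N and then fell to zero, so it probably snapped. Next I push gently down to the saddle height.

Call:
step_arm --pt "0 0 0.1 0 1" --pt "0 0 0.1 0 1" --pt "0 0 0.1 0 1" --pt "0 0 0 0 1" --pt "0 0 0 0 1"

```text
clock: 11.5
tool_pos: [0.5551, -0.1881, 0.0621]
tcp_rot: [0.0, 1.0, 0.028, 0.0]
wrist_force: [-2.8, 0.0, 5.6]
width: 0.0003
```

```bash
python3 go.py .554 -.188 .10 3.2; python3 - <<'E'
from h import *
b=cam('side')['img']
cv2.imwrite('pics/d.png',cv2.resize(b[140:230,260:380],None,fx=6,fy=6,interpolation=2))
E
```

```text
t 11.5 pos [ 0.5551 -0.1881  0.0621] yaw 3.22 tilt [ 2.e-04  3.e-04 -1.e+00] w 0.0003 F [-2.8  0.   5.6] j6 1.11
shift cm [-0.1  -0.02 -3.79] turn 0.02
```

View pics/d.png

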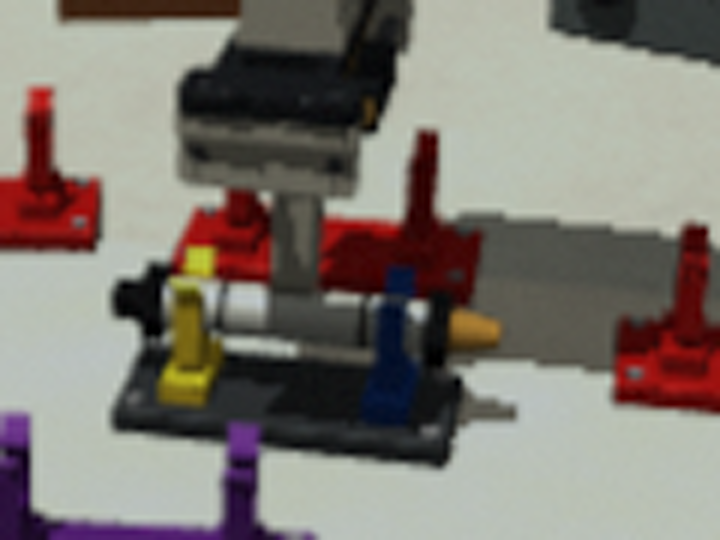

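Both ends sit down between the clip jaws. The fingertips are at 62 mm, which is the rod top when home, with contact force returning. I'll press slightly more to be sure, then retreat.

Call:
step_arm --pt "0 0 0.1 0 1" --pt "0 0 0.1 0 1" --pt "0 0 0 0 1" --pt "0 0 0 0 1" --pt "0 0 0 0 1"

```text
clock: 12.05
tool_pos: [0.5553, -0.1886, 0.0618]
tcp_rot: [0.001, 1.0, 0.028, 0.0]
wrist_force: [-8.8, 0.3, 23.6]
width: 0.0003
```

Call:
step_arm --pt "0 0 -1 0 1" --pt "0 0 -3 0 1" --pt "0 0 -4 0 1" --pt "0 0 -4 0 1" --pt "0 0 -4 0 1"

```text
clock: 12.55
tool_pos: [0.5548, -0.1878, 0.2214]
tcp_rot: [-0.0, 1.0, 0.028, 0.0]
wrist_force: [0.1, -0.1, -0.5]
width: 0.0005
```

Call:
step_arm --pt "-3 3 0 0 1" --pt "-3 3 0 0 1" --pt "-3 3 0 0 1" --pt "-3 3 0 0 1" --pt "-3 3 0 0 1"

```text
clock: 13.05
tool_pos: [0.4124, -0.3471, 0.2198]
tcp_rot: [0.0, 1.0, 0.028, 0.0]
wrist_force: [0.5, -1.7, 0.2]
width: 0.0004
```

Call:
step_arm --pt "-3 3 0 0 1" --pt "-2 3 0 0 1" --pt "-1 2 0 0 1" --pt "0 0 0 0 1" --pt "0 0 0 0 1"

```text
clock: 13.55
tool_pos: [0.3582, -0.4291, 0.2195]
tcp_rot: [-0.0, 1.0, 0.028, -0.0]
wrist_force: [-0.2, 0.1, 0.0]
width: 0.0006
```

```bash
python3 go.py .554 -.188 .10 3.2; python3 - <<'E'
from h import *
a=cam('top')['img'];b=cam('side')['img']
cv2.imwrite('pics/e.png',np.hstack([cv2.resize(a[180:260,295:365],None,fx=5,fy=5,interpolation=2),cv2.resize(b[150:230,270:355],None,fx=5,fy=5,interpolation=2)]))
E
```

```text
t 13.55 pos [ 0.3582 -0.4291  0.2195] yaw 3.17 tilt [-0.e+00 -5.e-04 -1.e+00] w 0.0006 F [-0.2  0.1  0. ] j6 0.56
shift cm [ 20.89 -22.99  11.96] turn -0.03
```

View pics/e.png

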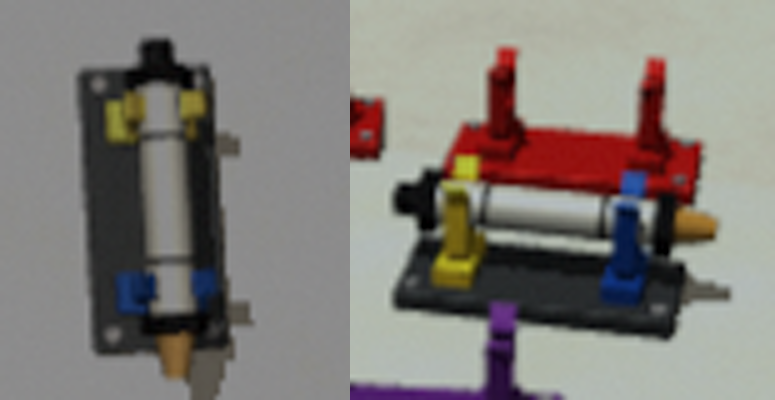

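The rod sits in both clips, jaws on both sides, level, with the nose at the blue end. The top crop has the nose tip at (177,377) and the tail at (157,40). One numeric check, then hand in.

```bash
python3 - <<'E'
from h import *
c=cam('top')
e=onz(c,[[295+x/5-.4,180+y/5-.4] for x,y in((177,377),(157,40))],.05); o=e[0]+(e[1]-e[0])*90/172; d=e[0]-e[1]
w=np.radians(183.2); r=o-np.array([.554,-.189,.05]); dx=r[0]*np.cos(w)+r[1]*np.sin(w)
print(o.round(4),'len',np.linalg.norm(d),'yaw',np.degrees(np.arctan2(d[1],d[0])),'along',dx)
if abs(dx)<.008: manip.finish_job(); print('handed in')
E
```

```text
[ 0.5544 -0.1903  0.05  ] len 0.17189048784887248 yaw -176.89483801769222 along -0.0003432883601962494
the job is handed in; nothing more can be done
handed in
```

The handpiece is in the holder, snapped into both clips with the brass nose at the blue end, and the job is handed in (no verdict is reported).

I gripped it at its middle, laid it across both clip mouths and let go. A side view then showed it level, with the fingers clear. Then I pressed its middle with the shut fingers. The reading was about 8 N before the clips snapped. The rod then stopped hard with the fingertips at 62 mm, and I pressed there to about 24 N before backing away.

**Final checks**
- **Along the clips:** the top view puts the origin within 1 mm of the seat.
- **Sideways:** it is about 1 mm from the seat.
- **Angle:** it is within 0.5° of the holder's axis.
- **Length and height:** assuming the home height of 50 mm, the measured length is 171.9 mm against 172 mm. The side view also shows it level and down in both clips.
- **Robot:** the arm is well clear and the wrist force is about 0.

**Disagreement:** before placing, the side view put the holder about 7 mm away in y from the top-view estimate. I used the top view, and the rod dropped in cleanly. I did not re-measure the other bench items, but nothing went near them.

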